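Open a board test fixture by its concealed release

TASK

Open the circuit-board test fixture: a catch holds its lid, and the catch's release is a flush, slightly sunk button hidden somewhere along the bare metal strip in front of the lid. With closed fingertips feel along the strip for the place that gives, press it fully in so that the lid springs up, then push the lid over backwards with the fingertips until it rests against its stop, without forcing it. Only touch and push: grip or lift nothing, leave the board lying in its nest, and leave the things round about where they are.

Things in the scene. Friction and masses are not known exactly. Their poses are not given: they have to be found in the camera images.
- fixture: The test fixture, a low grey box fixed to the bench, 160 (its x) x 280 (its y) x 64 mm high. Origin: centre of its underside, on the bench. Its x points away from the robot, from the front deck to the hinge (within 0.22 rad of world x), y left, z up. Front deck at x = -80..-30 mm; lid behind it at x = -28..66 mm, top z = 62 mm when shut, hinged along y at x = 68 mm, z = 62 mm.
- strip_mid (a point): Middle of the bare aluminium strip of the deck, on its top face (fixture x = -53 mm, y = 0, z = 62 mm). The strip is flat and rigid, 46 mm deep (x) by 136 mm long (y = -68..68 mm), between raised grey end cheeks (top z = 64 mm). The hidden release lies in it on the same x; its centre is anywhere from y = -35 to +35 mm and differs from case to case.
- release (a joint): Travel of the release in m: 0 out, 0.006 fully in, straight down, spring 2 N rising to 5 N; returns by itself. Aluminium like the strip, 33 mm (x) by 45 mm (y), face 1.5 mm below the strip in an opening 34 x 46 mm: a fingertip sinks only if wholly inside the opening, by up to 7.5 mm below the strip; a hairline gap shows it. It draws the catch, which frees the lid at 0.003 to 0.004.
- lid (a joint): Angle of the lid in rad: 0 shut, growing as the front edge rises and swings away from the robot. Once freed, sprung arms throw it up to about 1.05 (60 degrees) in under a second, where it rests on them. From there it can be pushed on with about 1 N at the edge; once a little past upright (beyond about 1.75) it falls by its own weight to its stop at 2.0 (115 degrees) and stays.
- lid_hinge (a point): The lid's hinge axis at mid-width, level with the lid's top face. The lid, turning with joint lid: black frame with a clear pane, 278 mm wide (y), 6 mm thick, 96 mm from hinge axis to front edge. A thin steel bar 128 mm wide hangs 11 to 16 mm under the lid just behind its front edge.
- lid_edge (a point): Middle of the lid's free front edge, 96 mm from the hinge axis, half-way through its thickness; moves with the lid. At 60 degrees the edge stands about 144 mm above the bench, upright 158 mm.
- board_mid (a point): Middle of the blue circuit board (60 x 100 x 13 mm with its parts), loose, lying flat between guide pins in the nest under the lid, 35 mm above the bench. To be left there.
- heatsink: Black finned heat sink 28 x 34 x 22 mm, loose on the fixture's right end cheek (at fixture x = -55, y = -106 mm; its top at 86 mm). Origin: centre of underside. To be left alone.
- tweezers: Steel tweezers 122 mm long, 8 mm high, loose on the bench before the fixture. To be left alone.
- screwdriver: Black screwdriver 187 mm long, 29 mm high, loose on the bench before the fixture. To be left alone.
- hex_keys: Red folding hex key set 28 x 85 x 20 mm, loose on the bench left of the fixture. To be left alone.
- pen: White pen 145 mm long, 9 mm high, loose on the bench at the left front. To be left alone.
- flux_bottle: Small blue squeeze bottle with a white tip, 36 mm across, 122 mm high, standing on the bench left of the fixture. To be left alone.

How it is judged:
By the outcome, as a careful person would: the job done as asked, in the order asked, and still so for the second after the job is handed in, with the robot touching nothing.
It also fails if it takes over 48 s, if anything falls off the work surface, if the arm or the gripper's body presses on something with over 40 N, if the wrist force passes 120 N, or if a joint passes its speed limit or range.

ROBOT

A 7-joint arm with a two-finger parallel gripper is mounted at the origin on a cart in front of the work surface, level with it; the furniture and walls round the work are solid. World frame = base frame: x ahead of the robot, y to its left, z up, the work surface at z = 0. Lengths are in m, angles in degrees, forces in N, time in s.
With the tool pointing down it reaches from about 0.425 to 0.875 m from the base axis. Payload 4.7 kg.
Tool frame: the origin (TCP) lies between the finger pads; the fingertips stand 11 mm ahead of it and the grasp point (between the pads) lies 8 mm behind it (env.tcp_to_tips is the distance from the TCP to the fingertips, in m); z points along the fingers, y is the line along which they close (so a half turn about z gives the same grasp; the last joint's range is limited). The gripper opens to 87 mm and grips with 3 to 60 N. Pads are 19 mm wide; open, the fingers measure 117 mm over their backs; the gripper's body (75 mm by 190 mm) begins 51 mm behind the grasp point.
Start: joints at [76.209, 18.392, -4.016, 83.108, 1.295, 78.541, -3.26], TCP at [0.164, -0.629, 0.234] pointing down, gripper open.
Joint ranges: [-163.93, 163.93], [-17.29, 119.83], [-79.2, 71.16], [3.27, 140.29], [-89.18, 269.18], [5.43, 117.66], [-154.24, 154.24]. Speed limits (degrees/s): [147.25, 147.25, 180, 180, 180, 180, 180].

INTERFACE

Orientations are given as [roll, pitch, yaw] about the fixed x, y, z axes, in that order (R = Rz(yaw) Ry(pitch) Rx(roll)).
In Python, from cell import env, viewer gives the robot as it stands.
- The arm moves only by the tool step_arm, never from a script. Its arguments are lists of equal length, an entry for each row: "delta_pos": the shift along the tool's x, y, z in units of 0.2 m (1.0 is 0.2 m), a list of three; "rot": the turn, a rotation vector about the tool's x, y, z in units of 1.5 rad (1.0 is 1.5 rad), a list of three; "gripper": the gripper command: -1 is shut, 1 is fully open, values between are in proportion. A call has 1 to 20 rows; each row is the pose to reach, as a shift and turn from the pose commanded when the call began, along the tool's axes at that moment; what a row does not reach only later rows make up. A row lasts 1/8 s, in which the tool goes at most 62.5 mm and 10.7 degrees, less where a joint would pass 70% of its speed; a pose out of reach is approached as far as the arm can. A call with a number of a shift or a turn outside -1 to 1 is refused whole. A call with a gripper value outside its range is refused whole. The fingers move at their own pace and stop on an object; "squeeze" is the grip in N (left out, the last holds). Time passes only in rows, so rows that repeat a pose let the fingers close. It gives the time, the measured TCP pose, the force, the opening and the grip force at its end, in the units of the state.
- env.get_obs(): the state, without advancing time (a new reading comes with each control period).
- viewer.read_camera(name): name is "side" or "top" or "wrist"; returns a dict with "img" (420x560x3 uint8, red, green, blue), "fx", "fy", "cx", "cy" (pixels), "pose" (4x4, takes a point from camera to world coordinates). Camera axes: x right, y down, z forward; pixel columns grow to the right and rows downward; lengths in m; the calibration is good to about 2 mm. A picture is of the moment at which its call begins. There is no depth.
- env.sign_off(): hands the job in; it is judged then, once.
The state is a dict: "time_s": time; "qpos": joint angles; "joint_velocities": joint speeds; "effort": joint torques, N m; "tool_pos": TCP position; "tool_rot": TCP orientation; "force": force on the tool from outside, world axes, zero at the start; "wrist_torque": the same for the moment, N m; "grip_width": finger opening in m; "grasp_force": force on a finger pad.
Only numpy, scipy, OpenCV 4.12 (cv2) and the standard library are available. Lean on these libraries where they do the work, as an engineer would, in place of code of your own. Each camera call takes 0.05 s, during which the arm holds its last target. There are 200 camera calls.

## Working session

There is one attempt and no reset: what is moved stays moved. The work goes in short steps, Python scripts to look and compute and a tool call to move; the robot and the scene stay as the last step left them, time stands still between calls to the robot, and variables do not carry over. Pictures are saved under pics/ and viewed, at most 10 in all, crops included, and the job is handed in when it is done.

Besides the shell and the picture viewer there is one more tool, called after "Call:" by a JSON object that holds its "fn" and its "kwargs", one argument or row to a line. step_arm: Moves the arm, as the interface text tells. Shifts and turns lie within -1 to 1; 1 stands for 0.2 m of shift or 1.5 rad of turn. Its arguments: {"type":"object","properties":{"delta_pos":{"type":"array"},"rot":{"type":"array"},"gripper":{"type":"array"},"squeeze":{"type":"number"}},"required":["delta_pos","rot","gripper"]}

```bash
ls; mkdir -p pics; python3 - <<'E'
from cell import env, viewer
import cv2,numpy as np
for n in ["top","side"]:
    c=viewer.read_camera(n); cv2.imwrite(f"pics/{n}0.png",c["img"][:,:,::-1])
    print(n,c["fx"],c["fy"],c["cx"],c["cy"],np.round(c["pose"],4).tolist())
o=env.get_obs(); print({k:np.round(v,3).tolist() for k,v in o.items()}, env.tcp_to_tips)
E
```

```text
pics
top 432.2318288506254 432.2318288506254 280.8888594716768 211.0217630308445 [[-0.0233, -0.9982, 0.0554, 0.444], [-0.9996, 0.0225, -0.0145, -0.0393], [0.0132, -0.0557, -0.9984, 0.9388], [0.0, 0.0, 0.0, 1.0]]
side 417.2673595833533 417.2673595833533 278.2245461936731 207.44012496768062 [[-0.8719, -0.2827, 0.3999, 0.1543], [-0.4891, 0.4613, -0.7403, 0.5901], [0.0248, -0.841, -0.5405, 0.5456], [0.0, 0.0, 0.0, 1.0]]
{'time_s': 0.1, 'qpos': [76.208, 18.434, -4.016, 83.17, 1.294, 78.542, -3.261], 'joint_velocities': [0.042, -0.2, -0.056, -0.143, 0.082, 0.07, 0.08], 'effort': [-0.0, -49.257, -0.406, -31.34, -0.064, 0.04, 0.0], 'tool_pos': [0.164, -0.629, 0.233], 'tool_rot': [-179.899, 0.005, 14.6], 'force': [-0.502, 0.109, 1.398], 'wrist_torque': [0.02, -0.021, 0.03], 'grasp_force': 0.0, 'grip_width': 0.087} 0.011
```

View pics/top0.png

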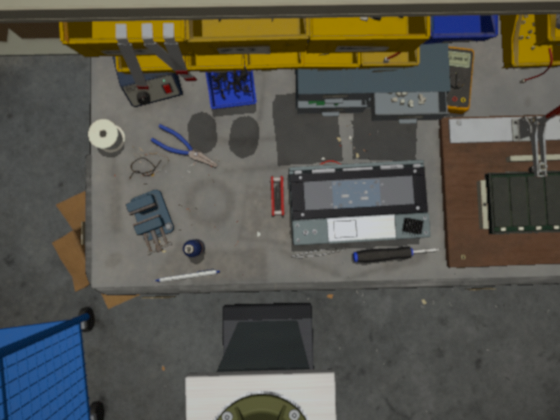

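View pics/side0.png

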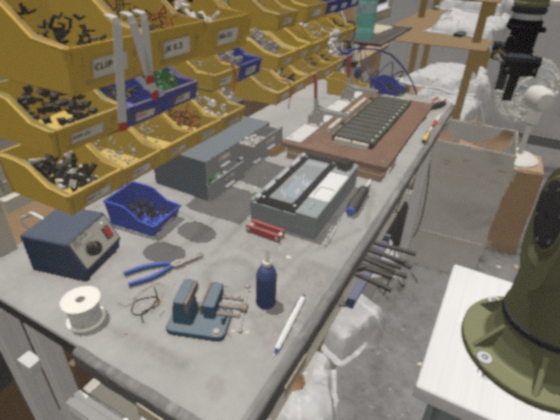

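The top view shows the fixture: the white strip is at about columns 328–396, rows 217–241, with a faint rectangle at columns 333–357 that may be the release. The heat sink is at (413,226). I'll measure the strip and enlarge it.

```bash
cat > h.py <<'E'
import numpy as np, cv2
from cell import env, viewer
def ray(c,u,v,z):
    P=c["pose"]; d=P[:3,:3]@np.array([(u-c["cx"])/c["fx"],(v-c["cy"])/c["fy"],1.]); o=P[:3,3]
    return o+d*(z-o[2])/d[2]
E
python3 - <<'E'
from h import *
c=viewer.read_camera("top"); im=c["img"][:,:,::-1]
crop=im[155:255,280:440]; cv2.imwrite("pics/crop.png",cv2.resize(crop,None,fx=5,fy=5,interpolation=cv2.INTER_CUBIC))
g=im.min(2); m=((g>165)*255).astype(np.uint8); m[:205]=0;m[255:]=0;m[:,:310]=0;m[:,410:]=0
m=cv2.morphologyEx(m,cv2.MORPH_CLOSE,np.ones((5,5)))
cs=cv2.findContours(m,0,1)[0]; k=max(cs,key=cv2.contourArea); r=cv2.minAreaRect(k); print(r)
b=cv2.boxPoints(r); print(b)
for p in list(b)+[r[0]]: print(np.round(ray(c,*p,.062),4))
E
```

```text
((360.8929748535156, 227.7337646484375), (21.95970344543457, 66.18158721923828), 86.53176879882812)
[[327.19858 218.77585]
 [393.25894 214.77219]
 [394.58737 236.69168]
 [328.527   240.69534]]
[ 0.4747 -0.1458  0.062 ]
[ 0.4798 -0.2808  0.062 ]
[ 0.4352 -0.2818  0.062 ]
[ 0.4302 -0.1472  0.062 ]
[ 0.455  -0.2138  0.062 ]
```

View pics/crop.png

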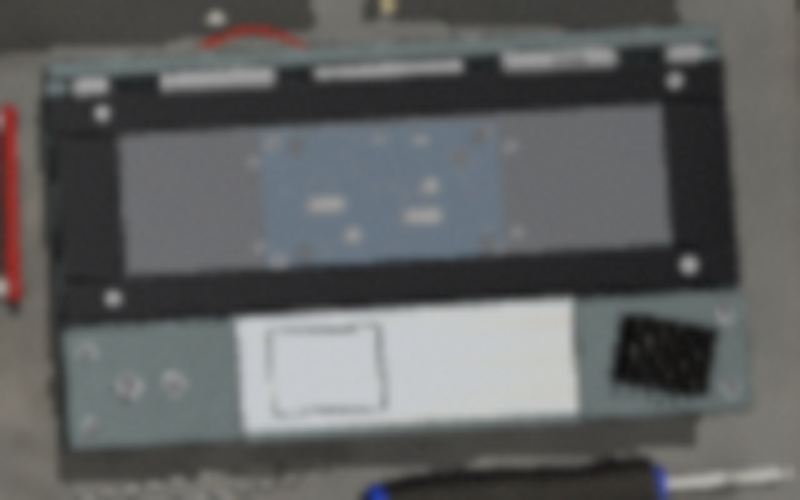

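The crop shows a hairline rectangle centred at crop (326,368), which is pixel (345.3,228.6). It measures about 46 mm in y and lies near fixture y = +32 mm, at world (0.454,-0.182). The fixture's yaw is about 2.2°. I'll close the fingers and approach it.

Call:
{"fn": "step_arm", "kwargs": {
  "delta_pos": [
    [0.12,-0.11,0],
    [0.24,-0.22,0],
    [0.36,-0.33,0],
    [0.48,-0.44,0],
    [0.6,-0.55,0],
    [0.72,-0.66,0],
    [0.84,-0.77,0],
    [0.976,-0.9,0],
    [0.976,-0.9,0]
  ],
  "rot": [
    [0,0,0.018],
    [0,0,0.036],
    [0,0,0.054],
    [0,0,0.072],
    [0,0,0.09],
    [0,0,0.108],
    [0,0,0.126],
    [0,0,0.144],
    [0,0,0.144]
  ],
  "gripper": [-1,-1,-1,-1,-1,-1,-1,-1,-1],
  "squeeze": 5
}}

```text
time_s: 1.27
tool_pos: [0.3095, -0.4029, 0.2336]
tool_rot: [-180.0, -0.0, 2.5]
force: [0.7, -0.5, 0.4]
grip_width: 0.0053
grasp_force: 0.0
```

Call:
{"fn": "step_arm", "kwargs": {
  "delta_pos": [
    [0.1,-0.13,0],
    [0.2,-0.26,0],
    [0.3,-0.39,0.1],
    [0.4,-0.52,0.2],
    [0.5,-0.65,0.3],
    [0.6,-0.8,0.4],
    [0.7,-0.9,0.5],
    [0.751,-1.0,0.6],
    [0.751,-1.0,0.67],
    [0.751,-1.0,0.67],
    [0.751,-1.0,0.67]
  ],
  "rot": [
    [0,0,0],
    [0,0,0],
    [0,0,0],
    [0,0,0],
    [0,0,0],
    [0,0,0],
    [0,0,0],
    [0,0,0],
    [0,0,0],
    [0,0,0],
    [0,0,0]
  ],
  "gripper": [-1,-1,-1,-1,-1,-1,-1,-1,-1,-1,-1]
}}

```text
time_s: 2.65
tool_pos: [0.4495, -0.2016, 0.1001]
tool_rot: [179.9, -0.0, 2.1]
force: [0.1, -0.6, 0.3]
grip_width: 0.0003
grasp_force: 0.0
```

```bash
python3 - <<'E'
from h import *
o=env.get_obs();print(o["tool_pos"],o["tool_rot"],o["force"],o["grip_width"])
c=viewer.read_camera("wrist"); cv2.imwrite("pics/w1.png",c["img"][:,:,::-1]); print(np.round(c["pose"],3).tolist())
E
```

```text
[ 0.44949097 -0.20162891  0.10011509] [ 1.79945961e+02 -3.18790416e-02  2.09638691e+00] [ 0.13392038 -0.64201789  0.30676667] 0.0003053851105626006
[[0.036, -0.957, -0.288, 0.528], [-0.999, -0.034, -0.011, -0.199], [0.001, 0.288, -0.958, 0.252], [0.0, 0.0, 0.0, 1.0]]
```

View pics/w1.png

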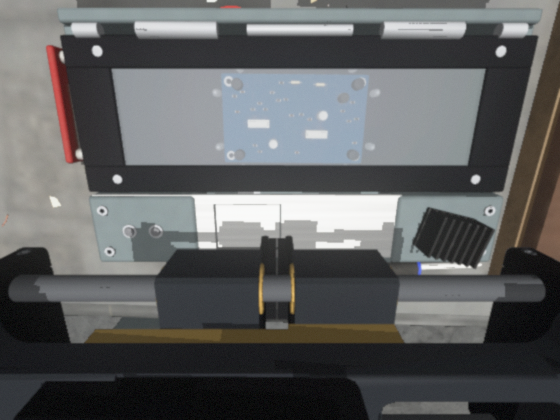

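The wrist view shows the hairline's back edge at row 205, columns 214–281. The strip spans columns 195–397. I'll cast rays through these points to refine the centre.

```bash
python3 - <<'E'
from h import *
c=viewer.read_camera("wrist")
for p in [(214.5,205),(281,205),(214.5,240),(195,195),(397,195)]: print(np.round(ray(c,*p,.062),4))
E
```

```text
[ 0.4692 -0.1589  0.062 ]
[ 0.4708 -0.2043  0.062 ]
[ 0.4432 -0.1583  0.062 ]
[ 0.4758 -0.1459  0.062 ]
[ 0.4806 -0.2824  0.062 ]
```

Call:
{"fn": "step_arm", "kwargs": {
  "delta_pos": [
    [0.014,-0.05,0],
    [0.014,-0.1,0.03],
    [0.014,-0.1,0.06],
    [0.014,-0.1,0.1],
    [0.014,-0.1,0.125],
    [0.014,-0.1,0.13],
    [0.014,-0.1,0.135],
    [0.014,-0.1,0.14],
    [0.014,-0.1,0.145],
    [0.014,-0.1,0.15],
    [0.014,-0.1,0.15]
  ],
  "rot": [
    [0,0,0],
    [0,0,0],
    [0,0,0],
    [0,0,0],
    [0,0,0],
    [0,0,0],
    [0,0,0],
    [0,0,0],
    [0,0,0],
    [0,0,0],
    [0,0,0]
  ],
  "gripper": [-1,-1,-1,-1,-1,-1,-1,-1,-1,-1,-1]
}}

```text
time_s: 4.12
tool_pos: [0.4519, -0.18, 0.0697]
tool_rot: [180.0, -0.0, 2.2]
force: [-0.9, -0.0, 3.8]
grip_width: 0.0006
grasp_force: 1.5
```

The fingertips have sunk about 3 mm below the strip at roughly 3.5 N, so this is the place that gives. I'll press it fully in.

Call:
{"fn": "step_arm", "kwargs": {
  "delta_pos": [
    [0,0,0.005],
    [0,0,0.01],
    [0,0,0.015],
    [0,0,0.02],
    [0,0,0.023],
    [0,0,0.025],
    [0,0,0.025],
    [0,0,0.025]
  ],
  "rot": [
    [0,0,0],
    [0,0,0],
    [0,0,0],
    [0,0,0],
    [0,0,0],
    [0,0,0],
    [0,0,0],
    [0,0,0]
  ],
  "gripper": [-1,-1,-1,-1,-1,-1,-1,-1]
}}

```text
time_s: 5.12
tool_pos: [0.4518, -0.1801, 0.0657]
tool_rot: [180.0, 0.0, 2.2]
force: [-5.9, 1.1, 13.0]
grip_width: 0.0001
grasp_force: 6.4
```

```bash
python3 - <<'E'
from h import *
c=viewer.read_camera("side"); cv2.imwrite("pics/s2.png",cv2.resize(c["img"][100:300,200:440,::-1],None,fx=2.5,fy=2.5))
E
```

```text
(no output)
```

View pics/s2.png

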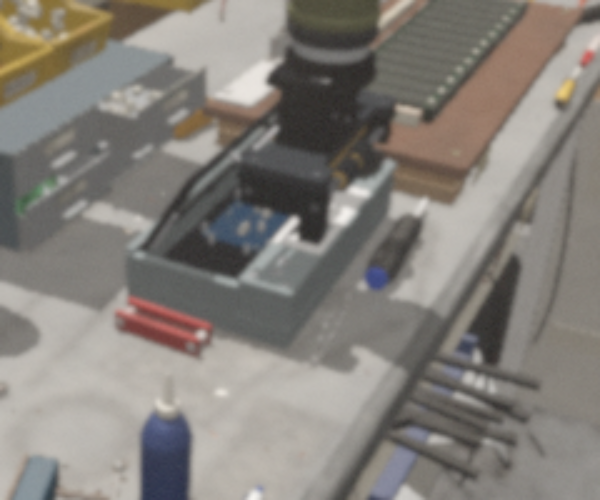

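The lid has sprung up at fixture-left and the board is still lying in the nest. I'll withdraw up and towards the robot, then shift left, clear of the bar under the lid.

Call:
{"fn": "step_arm", "kwargs": {
  "delta_pos": [
    [0,0,-0.02],
    [0,0,-0.06],
    [-0.05,0,-0.1],
    [-0.1,-0.04,-0.18],
    [-0.1,-0.1,-0.26],
    [-0.1,-0.2,-0.34],
    [-0.1,-0.29,-0.377],
    [-0.05,-0.29,-0.377],
    [0,-0.29,-0.377],
    [0.03,-0.29,-0.377],
    [0.03,-0.29,-0.377]
  ],
  "rot": [
    [0,0,0],
    [0,0,0],
    [0,0,0],
    [0,0,0],
    [0,0,0],
    [0,0,0],
    [0,0,0],
    [0,0,0],
    [0,0,0],
    [0,0,0],
    [0,0,0]
  ],
  "gripper": [-1,-1,-1,-1,-1,-1,-1,-1,-1,-1,-1]
}}

```text
time_s: 6.55
tool_pos: [0.4557, -0.1218, 0.1393]
tool_rot: [-179.9, 0.1, 2.2]
force: [-0.8, 0.0, 0.9]
grip_width: 0.0006
grasp_force: 0.0
```

```bash
python3 - <<'E'
from h import *
c=viewer.read_camera("side"); a=cv2.resize(c["img"][100:300,200:440,::-1],None,fx=1.66,fy=1.66)
d=viewer.read_camera("wrist"); b=cv2.resize(d["img"][:,:,::-1],(398,300)); a=cv2.resize(a,(400,333))
o=np.zeros((333,798,3),np.uint8); o[:,:400]=a; o[:300,400:]=b; cv2.imwrite("pics/s3.png",o)
E
```

```text
(no output)
```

View pics/s3.png

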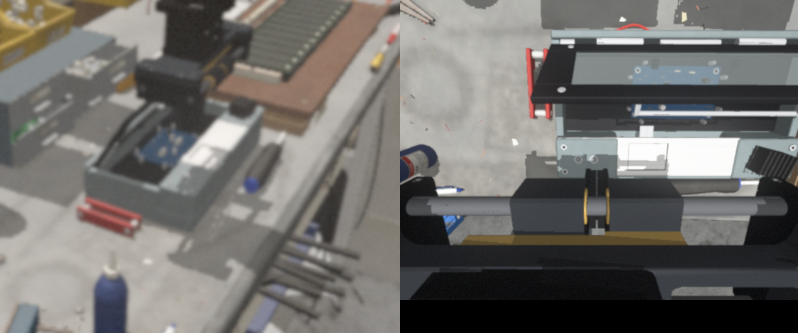

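In the wrist view the lid stands at about 60°, with its edge near world x ≈ 0.525. The fingers are to the left of the bar and well in front of the lid. Now a slow push in +x.

Call:
{"fn": "step_arm", "kwargs": {
  "delta_pos": [
    [0.06,0,-0.02],
    [0.13,0,-0.02],
    [0.2,0,-0.02],
    [0.25,0,-0.02],
    [0.28,0,-0.02],
    [0.31,0,-0.02],
    [0.34,0,-0.02],
    [0.37,0,-0.02],
    [0.4,0,-0.02],
    [0.43,0,-0.02],
    [0.46,0,-0.02],
    [0.49,0,-0.02],
    [0.49,0,-0.02]
  ],
  "rot": [
    [0,0,0],
    [0,0,0],
    [0,0,0],
    [0,0,0],
    [0,0,0],
    [0,0,0],
    [0,0,0],
    [0,0,0],
    [0,0,0],
    [0,0,0],
    [0,0,0],
    [0,0,0],
    [0,0,0]
  ],
  "gripper": [-1,-1,-1,-1,-1,-1,-1,-1,-1,-1,-1,-1,-1]
}}

```text
time_s: 8.28
tool_pos: [0.5539, -0.1177, 0.1439]
tool_rot: [-180.0, -0.0, 2.2]
force: [-0.3, 0.4, -1.2]
grip_width: 0.0005
grasp_force: 0.0
```

```bash
python3 - <<'E'
from h import *
c=viewer.read_camera("side"); a=cv2.resize(c["img"][100:300,200:440,::-1],(400,333))
d=viewer.read_camera("wrist"); b=cv2.resize(d["img"][:,:,::-1],(398,300))
o=np.zeros((333,798,3),np.uint8); o[:,:400]=a; o[:300,400:]=b; cv2.imwrite("pics/s4.png",o)
E
```

```text
(no output)
```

View pics/s4.png

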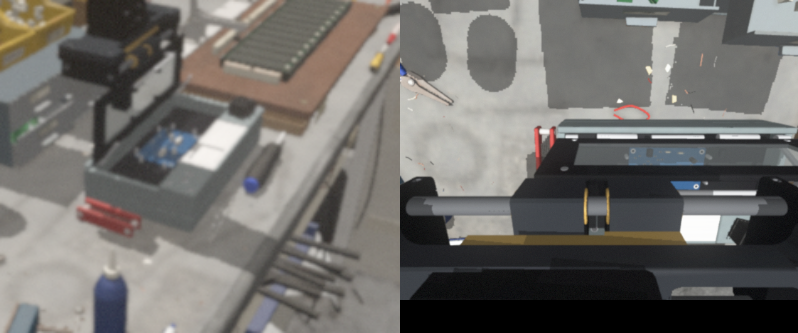

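The lid is now close to upright and following the fingers with a light force. I'll go on gently past upright.

Call:
{"fn": "step_arm", "kwargs": {
  "delta_pos": [
    [0.02,0,0],
    [0.04,0,0],
    [0.06,0,0],
    [0.08,0,0],
    [0.1,0,0],
    [0.12,0,0],
    [0.12,0,0],
    [0.12,0,0],
    [0.12,0,0]
  ],
  "rot": [
    [0,0,0],
    [0,0,0],
    [0,0,0],
    [0,0,0],
    [0,0,0],
    [0,0,0],
    [0,0,0],
    [0,0,0],
    [0,0,0]
  ],
  "gripper": [-1,-1,-1,-1,-1,-1,-1,-1,-1]
}}

```text
time_s: 9.5
tool_pos: [0.5772, -0.117, 0.1439]
tool_rot: [180.0, 0.0, 2.2]
force: [1.1, 0.5, -0.3]
grip_width: 0.0002
grasp_force: 0.0
```

```bash
python3 - <<'E'
from h import *
c=viewer.read_camera("side"); a=cv2.resize(c["img"][100:300,200:440,::-1],(400,333))
d=viewer.read_camera("wrist"); b=cv2.resize(d["img"][:,:,::-1],(398,300))
o=np.zeros((333,798,3),np.uint8); o[:,:400]=a; o[:300,400:]=b; cv2.imwrite("pics/s5.png",o)
E
```

```text
(no output)
```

View pics/s5.png

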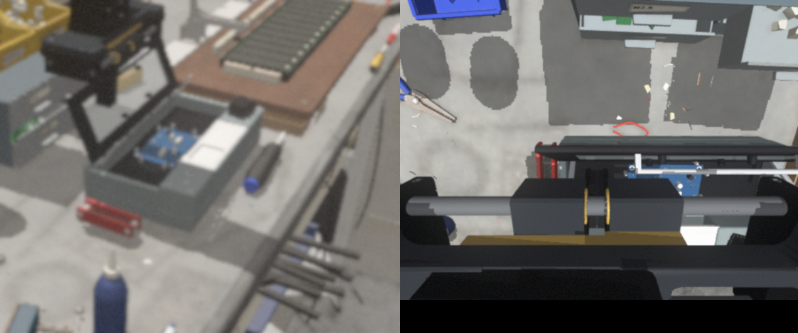

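The lid has fallen back past upright and is clear of the fingers. I'll withdraw and check it from the top camera.

Call:
{"fn": "step_arm", "kwargs": {
  "delta_pos": [
    [-0.08,0,0],
    [-0.2,0,-0.05],
    [-0.32,0,-0.15],
    [-0.45,0,-0.3],
    [-0.55,0.2,-0.45],
    [-0.6,0.4,-0.5],
    [-0.6,0.6,-0.5],
    [-0.6,0.8,-0.5],
    [-0.6,1.0,-0.5],
    [-0.6,1.0,-0.5],
    [-0.6,1.0,-0.5]
  ],
  "rot": [
    [0,0,0],
    [0,0,0],
    [0,0,0],
    [0,0,0],
    [0,0,0],
    [0,0,0],
    [0,0,0],
    [0,0,0],
    [0,0,0],
    [0,0,0],
    [0,0,0]
  ],
  "gripper": [-1,-1,-1,-1,-1,-1,-1,-1,-1,-1,-1]
}}

```text
time_s: 10.98
tool_pos: [0.4654, -0.3206, 0.2438]
tool_rot: [-179.9, 0.0, 2.3]
force: [0.6, -0.2, 0.3]
grip_width: 0.0006
grasp_force: 0.0
```

```bash
python3 - <<'E'
from h import *
c=viewer.read_camera("side"); a=cv2.resize(c["img"][100:300,200:440,::-1],(400,333))
d=viewer.read_camera("top"); b=cv2.resize(d["img"][100:300,220:460,::-1],(398,333))
cv2.imwrite("pics/s6.png",np.hstack([a,b])); P=np.linalg.inv(c["pose"])
# predicted left end of lid edge in side view at angles
s=.038
for t in (1.75,1.9,2.0):
    x=.068-.096*np.cos(t); z=.062+.096*np.sin(t); y=.139
    w=np.array([.508+x-s*y,-.2118+y+s*x,z,1]); q=P@w; u=c["fx"]*q[0]/q[2]+c["cx"]; v=c["fy"]*q[1]/q[2]+c["cy"]
    print(t,(u-200)*400/240,(v-100)*333/200)
print(env.get_obs()["force"])
E
```

```text
1.75 78.60096853482952 99.50932892410017
1.9 69.14178266045202 99.63995910235494
2.0 63.19282937102026 100.59896917722354
[-0.42151504  0.4508837   0.33037612]
```

View pics/s6.png

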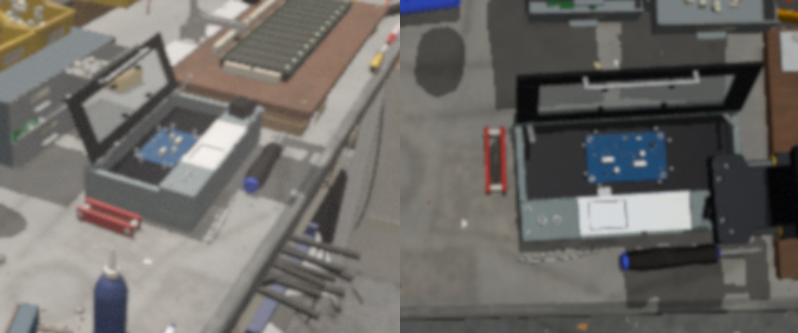

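The lid's corner is at about (66,98) in the side view, which matches the 2.0 rad stop. The board is in its nest, the neighbouring items are undisturbed and the arm is clear, so I'll hand in.

```bash
python3 -c "
from cell import env
print(env.sign_off())"
```

```text
the job is handed in; nothing more can be done
None
```

The fixture is open and the job is handed in at about 11 s: the release was found and pressed fully in, the lid rests back at its stop, the board lies in its nest, and in the last pictures nothing nearby had moved.

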